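# Clear the stuck plug out of a cardboard core

## Robot

A 6-joint arm with a two-finger parallel gripper is mounted at the origin on the work surface. World frame = base frame: x ahead of the robot, y to its left, z up, the work surface at z = 0. Lengths are in m, angles in degrees, forces in N, time in s.
With the tool pointing down it reaches from about 0.375 to 0.9 m from the base axis. Payload 3.1 kg.
Tool frame: the origin (TCP) lies on the centre line of the jaws, within the pads' length; the fingertips stand 25 mm ahead of it and the grasp point (between the pads) lies 6 mm ahead of it; z points along the fingers, y is the line along which they close (so a half turn about z gives the same grasp; the last joint's range is limited). The gripper opens to 87 mm and grips with 3 to 60 N. Pads are 19 mm wide; open, the fingers measure 117 mm over their backs; the gripper's body (75 mm by 190 mm) begins 51 mm behind the grasp point.
Start: joints at [-76.347, 30.224, 82.088, -0, 67.689, -10.227], TCP at [0.253, -0.571, 0.248] pointing down, gripper open.
Joint ranges: [-176.69, 176.69], [-43.24, 126.21], [12.49, 139.97], [-82, 262], [0, 151.66], [-163.58, 163.58]. Speed limits (degrees/s): [159.86, 159.86, 180, 180, 180, 180].

## Interface

Orientations are given as a 3x3 rotation matrix whose columns are the frame's x, y, z axes.
In Python, from rig import * gives the robot as it stands.
- The arm moves only by the tool step_arm, never from a script. Its argument "steps" is a list of rows, each a list of 7 numbers: the shift along the tool's x, y, z normalised to -1 to 1, where 1 is 0.3 m, then the turn, a rotation vector about the tool's x, y, z normalised to -1 to 1, where 1 is 45 degrees, then the gripper's target within -1 to 1 (shut at 1, half-way at 0, fully open at -1). A call has 1 to 8 rows; each row is the pose to reach, as a shift and turn from the pose commanded when the call began, along the tool's axes at that moment; what a row does not reach only later rows make up. A row lasts 1/12 s, in which the tool goes at most 41.7 mm and 7.16 degrees, less where a joint would pass 70% of its speed; a pose out of reach is approached as far as the arm can. A call with a number of a shift or a turn outside -1 to 1 is refused whole. A call with a gripper value outside its range is refused whole. The fingers move at their own pace and stop on an object; the grip force is fixed at half the most. Time passes only in rows, so rows that repeat a pose let the fingers close. It gives the time, the measured TCP pose, the force, the opening and the grip force at its end, in the units of the state.
- read_state(): the state, without advancing time (a new reading comes with each control period).
- capture(name): name is "side" or "top"; returns a dict with "image" (400x640x3 uint8, red, green, blue), "vertical_fov" (degrees; the focal length in pixels is half the picture's height over the tangent of half this angle, whatever the lens; pixels are square), "cx", "cy" (the principal point, pixels), "k1" (the pictures are not rectified: a ray, as slopes to the right and down, at radius r is drawn at 1 + k1 r^2 times it, then the intrinsics apply), "world_from_camera" (4x4, takes a point from camera to world coordinates). Camera axes: x right, y down, z forward; pixel columns grow to the right and rows downward; lengths in m; the calibration is good to about 2 mm. A picture is of the moment at which its call begins. There is no depth.
- hand_in(): hands the job in; it is judged then, once.
The state is a dict: "time_s": time; "joint_positions": joint angles; "qvel": joint speeds; "tau": joint torques, N m; "position": TCP position; "tcp_rot": TCP orientation; "force": force on the tool from outside, world axes, zero at the start; "moment": the same for the moment, N m; "opening": opening from 0.0 (shut) to 1.0 (fully open); "grasp_force": force on a finger pad.
Only numpy, scipy, OpenCV 4.12 (cv2) and the standard library are available. Lean on these libraries where they do the work, as an engineer would, in place of code of your own. Each camera call takes 0.05 s, during which the arm holds its last target. There are 200 camera calls.

## Task

A white plug is stuck inside one of the two cardboard cores. Take the wooden dowel out of its holder and push the plug down with it until it drops out of the bottom of the core into the tray underneath, then put the dowel back in its holder, handle up, and let go of it.

Things in the scene. Friction and masses are not known exactly. Their poses are not given: they have to be found in the camera images.
- dowel_grip (a point): Wooden dowel, 0.12 kg, 180 mm long, standing upright and loose in its holder: a round shaft of diameter 26 for the lower 105 mm, then a round handle of diameter 32 for the upper 75 mm. This point is on its axis in the middle of the handle, 38 mm below its top and 142 mm above its flat tip; z up along the dowel. Grip it here from above: the shaft must go into the core.
- holder_mouth (a point): Wooden block 90 x 90 x 60 mm high with one square pocket 44 x 44 mm, 50 mm deep, open at the top, in which the dowel stands. Fixed to the table. This point is the middle of the pocket's mouth, on the block's top face; z up, x and y along the block's sides.
- core_mouth (a point): Middle of the top opening of the cardboard core that holds the plug; z up. The core is an upright fixed tube, outside 60, bore 52, length 80 mm, top 150 and open bottom 70 mm above the table, in a grey plate 140 x 140 mm (screw heads up to 92 mm) on four legs. Fixed below it: a blue tray 110 x 110 mm, 28 mm high, floor 4 mm. A like stand with an empty core is not listed.
- plug: White plastic plug, diameter 48, height 30 mm; origin at the centre of its underside, z along its axis. Stuck level in the core, its top 30 mm below the core's opening. Dents in the core grip it: it slides down under a push of 10 to 20 N and drops into the tray after 20 to 25 mm. The tip may go on to 70 mm below the opening. A spare plug on the table is not listed.
Not all that is in view belongs to the job. Of the things that look like the part that bears dowel_grip, the middle-sized one is meant.

How it is judged (in metres and radians):
On the way, in this order (a step that is already met when the one before it is completed fails the run):
1. the dowel's tip presses on the plug inside the core (contact force between dowel and plug above 1 N and z of dowel in the frame of core_mouth below -0.02 m and horizontal distance between dowel and core_mouth below 0.02 m).
2. the plug lies in the tray under the core (z of plug in the frame of core_mouth below -0.11 m and horizontal distance between plug and core_mouth below 0.055 m and linear speed of plug below 0.05 m/s), for 0.2 s.
At the end, for the whole second after the job is handed in: The plug lies still in the tray under its core (underside centre over 110 mm below the core's top opening, within 55 mm of its axis); the dowel stands released and still in its holder, handle up (tip over 30 mm deep, within 30 mm of the pocket's middle, lean under 0.5 rad) (z of plug in the frame of core_mouth below -0.11 m and horizontal distance between plug and core_mouth below 0.055 m and linear speed of each of plug, dowel below 0.03 m/s and z of dowel in the frame of holder_mouth below -0.03 m and horizontal distance between dowel and holder_mouth below 0.03 m and angle between dowel's own z axis and vertical below 0.5 rad); the robot touches nothing.
It fails at once if the fingers touch the plug (it is to be pushed with the dowel) (contact force between the fingers and plug above 1 N).
It also fails if it takes over 48 s, if anything falls off the work surface, if the arm or the gripper's body presses on something with over 40 N, if the wrist force passes 120 N, or if a joint passes its speed limit or range.

## Working session

There is one attempt and no reset: what is moved stays moved. The work goes in short steps, Python scripts to look and compute and a tool call to move; the robot and the scene stay as the last step left them, time stands still between calls to the robot, and variables do not carry over. Pictures are saved under pics/ and viewed, at most 10 in all, crops included, and the job is handed in when it is done.

Besides the shell and the picture viewer there is one more tool, called after "Call:" as name(argument=value, ...), one argument or row to a line, values as JSON. step_arm: Moves the arm, as the interface text tells. Scaled input: -1 to 1 covers 0.3 m each way for a shift and 45 degrees each way for a turn. Its arguments: {"type":"object","properties":{"steps":{"type":"array"}},"required":["steps"]}

```bash
mkdir -p pics; cat > h.py <<'E'
from rig import *
import numpy as np, cv2
def snap(n,f):
    c=capture(n); cv2.imwrite(f'pics/{f}.png',c['image'][:,:,::-1]); 
    np.save(f'pics/{f}.npy',{k:v for k,v in c.items()},allow_pickle=True); return c
def load(f): return np.load(f'pics/{f}.npy',allow_pickle=True).item()
def K(c):
    f=200/np.tan(np.radians(c['vertical_fov'])/2); return np.array([[f,0,c['cx']],[0,f,c['cy']],[0,0,1.]])
def D(c): return np.array([c['k1'],0,0,0,0.])
def at(c,u,v,z):
    p=cv2.undistortPoints(np.array([[[u,v]]],float),K(c),D(c))[0,0]
    T=np.array(c['world_from_camera']); d=T[:3,:3]@[p[0],p[1],1]; o=T[:3,3]
    return o+d*(z-o[2])/d[2]
def proj(c,P):
    T=np.linalg.inv(np.array(c['world_from_camera']))
    return cv2.projectPoints(np.array(P,float).reshape(-1,1,3),cv2.Rodrigues(T[:3,:3])[0],T[:3,3],K(c),D(c))[0][:,0]
E
python3 - <<'E'
from h import *
for n in('top','side'):
    c=snap(n,n+'0'); print(n,c['vertical_fov'],c['cx'],c['cy'],c['k1'],np.round(c['world_from_camera'],3).tolist())
s=read_state();print(s)
E
```

```text
top 42.70175551087435 327.0887552820504 200.80659349799868 -0.03566256020736378 [[-0.006, -0.997, 0.073, 0.461], [-1.0, 0.006, 0.001, 0.036], [-0.001, -0.073, -0.997, 1.317], [0.0, 0.0, 0.0, 1.0]]
side 51.64249684775691 316.0282328860631 191.75125619416514 -0.07808428486892072 [[-0.98, -0.143, 0.137, 0.394], [-0.198, 0.726, -0.659, 0.72], [-0.005, -0.673, -0.74, 0.886], [0.0, 0.0, 0.0, 1.0]]
{'time_s': 0.1, 'joint_positions': array([-7.63468228e+01,  3.02736706e+01,  8.21499791e+01,  6.26635619e-04,
        6.76900597e+01, -1.02281719e+01]), 'qvel': array([ 0.04484739, -0.04061909, -0.22547626,  0.02418523, -0.07175641,
        0.05778905]), 'tau': array([ 2.29707475e-04, -4.40983844e+01, -1.77150607e+01,  6.35928358e-02,
        5.33457357e-02, -4.39215921e-05]), 'position': array([ 0.25289913, -0.57086772,  0.24666393]), 'tcp_rot': array([[ 9.14387556e-01,  4.04839705e-01, -4.58621277e-04],
       [ 4.04839803e-01, -9.14385589e-01,  1.93090981e-03],
       [ 3.62352270e-04, -1.95126805e-03, -9.99998031e-01]]), 'force': array([ 0.2080016 , -0.63371567,  0.83764659]), 'moment': array([-0.02011276,  0.01211529,  0.01908838]), 'grasp_force': 0.0, 'opening': 0.9975641382886976}
```

View pics/top0.png

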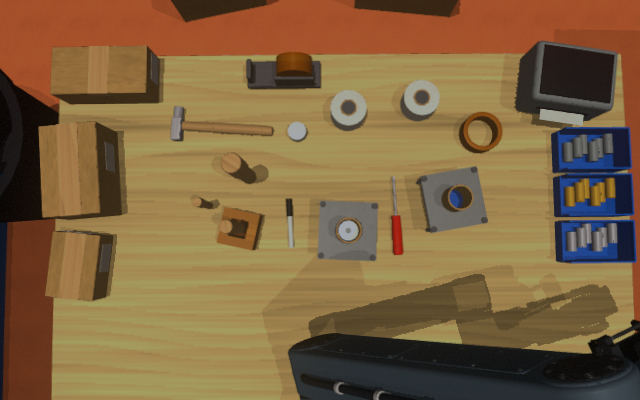

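View pics/side0.png

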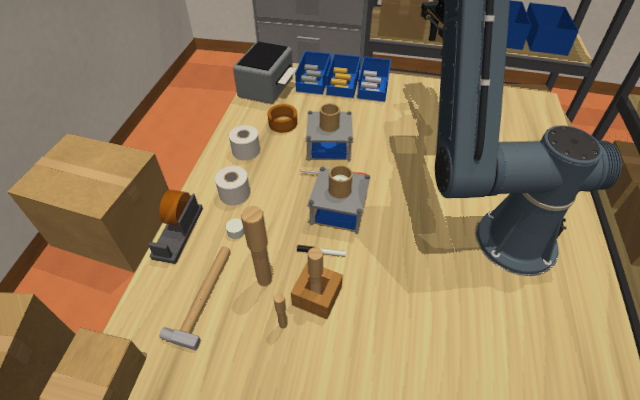

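The top view shows the dowel in its holder with its head at about (226,227), the core holding the white plug at (348,231), and the empty core at (459,197). The other two dowels (large at (235,163), small at (200,202)) are distractors. I'll enlarge crops to read exact points.

```bash
python3 - <<'E'
import cv2,numpy as np
t=cv2.imread('pics/top0.png');s=cv2.imread('pics/side0.png')
r=lambda a,k:cv2.resize(a,None,fx=k,fy=k,interpolation=cv2.INTER_CUBIC)
a=r(t[190:270,205:275],5.0); b=r(t[190:270,310:385],5.0)
cv2.imwrite('pics/c1.png',np.hstack([a,b]))
a=r(s[235:325,275:355],5.0); b=r(s[150:240,300:378],5.0)
cv2.imwrite('pics/c2.png',np.hstack([a,b]));print(a.shape,b.shape)
E
```

```text
(450, 400, 3) (450, 390, 3)
```

View pics/c1.png

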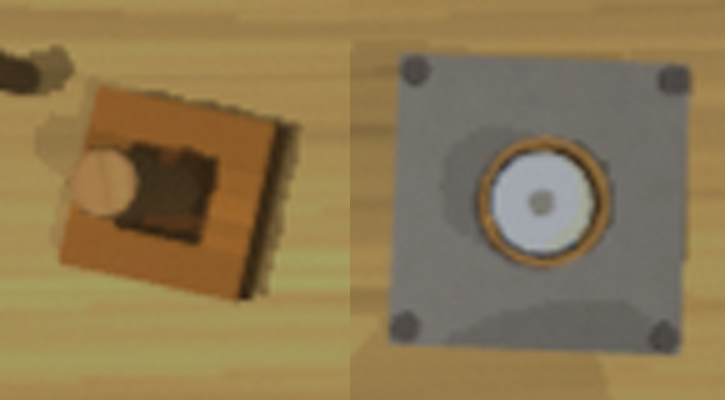

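View pics/c2.png

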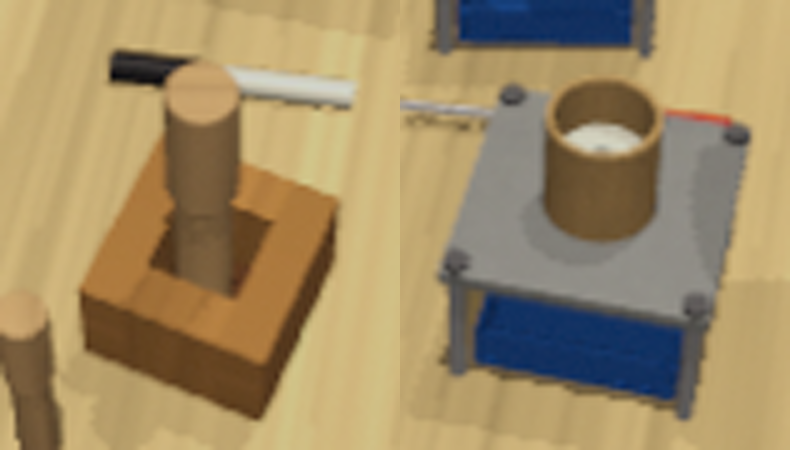

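```bash
python3 - <<'E'
from h import *
t=load('top0');s=load('side0')
f=lambda x,y,ox,oy:(ox+(x+.5)/5-.5,oy+(y+.5)/5-.5)
T=lambda x,y,z:at(t,*f(x,y,205,190),z)
T2=lambda x,y,z:at(t,*f(x-350,y,310,190),z)
S=lambda x,y,z:at(s,*f(x,y,275,235),z)
S2=lambda x,y,z:at(s,*f(x-400,y,300,150),z)
np.set_printoptions(precision=4,suppress=True)
print('head',T(104,182,.19),S(202,94,.19))
c=np.array([T(*p,.06) for p in((98,86),(277,122),(240,300),(60,263))]);print('hold',c,c.mean(0))
e=np.roll(c,-1,0)-c;print(np.linalg.norm(e,axis=1),np.degrees(np.arctan2(e[:,1],e[:,0])))
c=np.array([T(*p,.06) for p in((133,141),(218,157),(200,243),(117,225))]);print('pocket',c.mean(0))
c=np.array([S(*p,.06) for p in((80,290),(263,362),(340,203))]);print('holdS',c,(c[0]+c[2])/2)
print('core',T2(544.5,201.5,.15),S2(603,116,.15))
# tool turn about z for tool y direction
print(T2(477,201,.15)-T2(612,201,.15))
E
```

```text
head [0.4893 0.2617 0.19  ] [0.4913 0.2652 0.19  ]
hold [[0.5399 0.291  0.06  ]
 [0.5216 0.2025 0.06  ]
 [0.4344 0.2204 0.06  ]
 [0.4529 0.3091 0.06  ]] [0.4872 0.2558 0.06  ]
[0.0904 0.089  0.0905 0.0888] [-101.6744  168.3988   78.1934  -11.7113]
pocket [0.4877 0.2566 0.06  ]
holdS [[0.542  0.2927 0.06  ]
 [0.456  0.3111 0.06  ]
 [0.4357 0.2264 0.06  ]] [0.4888 0.2596 0.06  ]
core [ 0.4798 -0.0113  0.15  ] [ 0.4829 -0.0094  0.15  ]
[0.0004 0.0615 0.    ]
```

Both cameras agree to about 3 mm and the sizes match. Averaging them gives the dowel at (0.490, 0.2635), the holder at (0.488, 0.258) and the core at (0.4815, -0.0105). First I'll raise the tool, move it over and align it with the holder.

Call:
step_arm(
  steps=[
    [0.773,-0.536,-0.273,0,0,0.79,-1],
    [0.773,-0.536,-0.273,0,0,0.79,-1],
    [0.773,-0.536,-0.273,0,0,0.79,-1],
    [0.773,-0.536,-0.273,0,0,0.79,-1],
    [0.773,-0.536,-0.273,0,0,0.79,-1],
    [0.773,-0.536,-0.273,0,0,0.79,-1],
    [0.773,-0.536,-0.273,0,0,0.79,-1],
    [0.773,-0.536,-0.273,0,0,0.79,-1],
  ],
)

```text
time_s: 0.77
position: [0.4027, -0.3251, 0.3313]
tcp_rot: [[0.98, -0.197, 0.003], [-0.197, -0.98, 0.001], [0.003, -0.002, -1.0]]
force: [0.1, -0.6, 0.7]
opening: 1.001
grasp_force: 0.0
```

```bash
cat > go.py <<'E'
import sys
from h import *
s=read_state(); R=np.array(s['tcp_rot']); p=np.array(s['position'])
np.set_printoptions(precision=4,suppress=True)
print(s['time_s'],p,'yaw',np.degrees(np.arctan2(R[1,0],R[0,0])),'F',s['force'],'op',s['opening'],s['grasp_force'],'q',s['joint_positions'],'tilt',R[:,2])
for a in sys.argv[1:]:
    q=np.array(eval(a)); print(a,'->',R.T@(q-p)/.3); p=q
E
python3 go.py "(.46,-.08,.34)" "(.485,.19,.34)" "(.49,.2635,.34)"
python3 - <<'E'
from h import *
t=load('top0');s=load('side0')
# big dowel: base & top heights
for z in(.2,.25,.3): print(z,at(t,232,160,z),at(s,253,214,z))
E
```

```text
0.7667 [ 0.4027 -0.3251  0.3313] yaw -11.336529101298238 F [ 0.0885 -0.5572  0.7092] op 1.0013630533608333 0.0 q [-51.4064  16.379   91.1165   0.2016  72.4567  49.8693] tilt [ 0.0031  0.0014 -1.    ]
(.46,-.08,.34) -> [ 0.0267 -0.8387 -0.0272]
(.485,.19,.34) -> [-0.0952 -0.8988  0.0016]
(.49,.2635,.34) -> [-0.0318 -0.2435  0.0004]
0.2 [0.63448488 0.24632769 0.2       ] [0.64039657 0.19912263 0.2       ]
0.25 [0.62673375 0.23691834 0.25      ] [0.62243319 0.23711282 0.25      ]
0.3 [0.61898263 0.227509   0.3       ] [0.60446982 0.27510302 0.3       ]
```

Call:
step_arm(
  steps=[
    [0.027,-0.857,-0.033,0,0,0,-1],
    [0.027,-0.857,-0.033,0,0,0,-1],
    [0.027,-0.857,-0.033,0,0,0,-1],
    [0.027,-0.857,-0.033,0,0,0,-1],
    [0.027,-0.857,-0.033,0,0,0,-1],
    [0.027,-0.857,-0.033,0,0,0,-1],
    [0.027,-0.857,-0.033,0,0,0,-1],
  ],
)

```text
time_s: 1.35
position: [0.4598, -0.075, 0.3392]
tcp_rot: [[0.98, -0.197, -0.0], [-0.197, -0.98, 0.003], [-0.001, -0.003, -1.0]]
force: [-0.2, -0.9, -0.4]
opening: 1.001
grasp_force: 0.0
```

Call:
step_arm(
  steps=[
    [-0.1,-0.898,0,0,0,0,-1],
    [-0.1,-0.898,0,0,0,0,-1],
    [-0.1,-0.898,0,0,0,0,-1],
    [-0.1,-0.898,0,0,0,0,-1],
    [-0.1,-0.898,0,0,0,0,-1],
    [-0.1,-0.898,0,0,0,0,-1],
    [-0.1,-0.898,0,0,0,0,-1],
    [-0.1,-0.898,0,0,0,0,-1],
  ],
)

```text
time_s: 2.02
position: [0.4852, 0.1928, 0.3388]
tcp_rot: [[0.98, -0.197, -0.0], [-0.197, -0.98, 0.001], [-0.0, -0.001, -1.0]]
force: [0.0, -1.0, 0.3]
opening: 0.998
grasp_force: 0.0
```

Call:
step_arm(
  steps=[
    [-0.034,-0.243,0,0,0,0,-1],
    [-0.034,-0.243,0,0,0,0,-1],
    [-0.034,-0.243,0,0,0,0,-1],
    [-0.034,-0.243,0,0,0,0,-1],
    [-0.034,-0.243,0,0,0,0,-1],
  ],
)

```text
time_s: 2.43
position: [0.4898, 0.2615, 0.3388]
tcp_rot: [[0.979, -0.203, -0.001], [-0.203, -0.979, -0.002], [-0.001, 0.002, -1.0]]
force: [-0.3, 0.1, 0.8]
opening: 1.002
grasp_force: 0.0
```

```bash
python3 go.py "(.49,.2635,.34)" "(.49,.2635,.158)"
```

```text
2.4333 [0.4898 0.2615 0.3388] yaw -11.700653662242658 F [-0.2844  0.1017  0.8007] op 1.0016112440514777 0.0 q [ 16.5984  19.327   85.3784  -0.07    75.3868 118.3168] tilt [-0.0012 -0.0016 -1.    ]
(.49,.2635,.34) -> [-0.0006 -0.0068 -0.004 ]
(.49,.2635,.158) -> [ 0.0005 -0.0011  0.6067]
```

Call:
step_arm(
  steps=[
    [0,0,0.1,0,0,0,-1],
    [0,0,0.2,0,0,0,-1],
    [0,0,0.3,0,0,0,-1],
    [0,0,0.4,0,0,0,-1],
    [0,0,0.48,0,0,0,-1],
    [0,0,0.55,0,0,0,-1],
    [0,0,0.6,0,0,0,-1],
    [0,0,0.6,0,0,0,-1],
  ],
)

```text
time_s: 3.1
position: [0.4879, 0.2601, 0.1563]
tcp_rot: [[0.979, -0.205, -0.007], [-0.205, -0.979, -0.003], [-0.007, 0.004, -1.0]]
force: [0.0, 0.7, 0.6]
opening: 0.997
grasp_force: 0.0
```

```bash
python3 - <<'E'
from h import *
c=snap('side','side1'); cv2.imwrite('pics/s1.png',cv2.resize(c['image'][180:340,220:420,::-1],None,fx=3,fy=3))
E
python3 go.py
```

```text
3.15 [0.4889 0.2608 0.158 ] yaw -11.79112286121003 F [ 0.3707 -0.3583  0.3726] op 1.0013967698454187 0.0 q [ 16.5338  31.9338  96.9634  -0.0336  51.3656 118.3457] tilt [-0.0043 -0.0017 -1.    ]
```

View pics/s1.png

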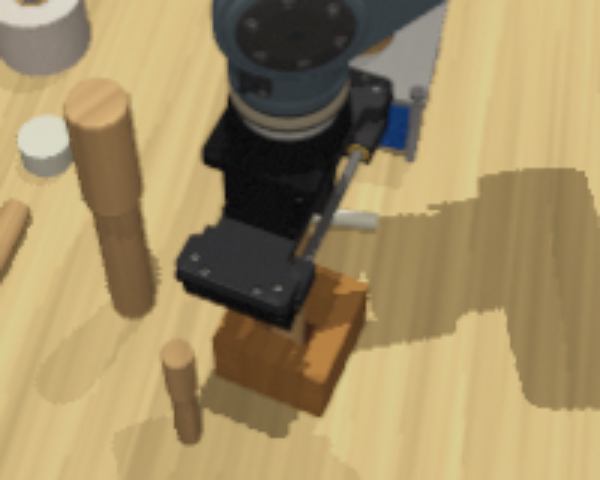

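The gripper is around the dowel with no contact force. Next I close it.

Call:
step_arm(
  steps=[
    [0,0,0,0,0,0,1],
    [0,0,0,0,0,0,1],
    [0,0,0,0,0,0,1],
    [0,0,0,0,0,0,1],
    [0,0,0,0,0,0,1],
    [0,0,0,0,0,0,1],
    [0,0,0,0,0,0,1],
    [0,0,0,0,0,0,1],
  ],
)

```text
time_s: 3.82
position: [0.4898, 0.2631, 0.1595]
tcp_rot: [[0.979, -0.202, 0.0], [-0.202, -0.979, 0.0], [0.0, -0.0, -1.0]]
force: [0.1, 0.6, 0.0]
opening: 0.474
grasp_force: 0.0
```

```bash
python3 go.py
```

```text
3.8167 [0.4898 0.2631 0.1595] yaw -11.65473795675527 F [0.0551 0.552  0.0303] op 0.4735640800900287 0.0 q [ 16.7249  31.8321  96.8316   0.0006  51.3236 118.3792] tilt [ 0.0002  0.0001 -1.    ]
```

Call:
step_arm(
  steps=[
    [0,0,0,0,0,0,1],
    [0,0,0,0,0,0,1],
    [0,0,0,0,0,0,1],
    [0,0,0,0,0,0,1],
    [0,0,0,0,0,0,1],
    [0,0,0,0,0,0,1],
    [0,0,0,0,0,0,1],
  ],
)

```text
time_s: 4.4
position: [0.4898, 0.263, 0.1593]
tcp_rot: [[0.979, -0.202, -0.0], [-0.202, -0.979, 0.0], [-0.0, -0.0, -1.0]]
force: [-0.6, 1.1, -0.3]
opening: 0.361
grasp_force: 30.0
```

```bash
python3 go.py "(.49,.2635,.345)"
```

```text
4.4 [0.4898 0.263  0.1593] yaw -11.6691022129977 F [-0.6376  1.0853 -0.2603] op 0.3614623614262668 29.980680663138628 q [ 16.7137  31.8492  96.8359   0.0049  51.3197 118.3797] tilt [-0.0001  0.     -1.    ]
(.49,.2635,.345) -> [ 0.0004 -0.0019 -0.6189]
```

The opening of 31.4 mm matches the 32 mm handle, so it's gripped. Now I lift.

Call:
step_arm(
  steps=[
    [0,0,-0.03,0,0,0,1],
    [0,0,-0.1,0,0,0,1],
    [0,0,-0.2,0,0,0,1],
    [0,0,-0.3,0,0,0,1],
    [0,0,-0.4,0,0,0,1],
    [0,0,-0.5,0,0,0,1],
    [0,0,-0.6,0,0,0,1],
    [0,0,-0.62,0,0,0,1],
  ],
)

```text
time_s: 5.07
position: [0.4921, 0.2637, 0.3516]
tcp_rot: [[0.979, -0.202, 0.011], [-0.202, -0.979, 0.003], [0.01, -0.005, -1.0]]
force: [0.8, 0.4, -0.3]
opening: 0.364
grasp_force: 30.0
```

```bash
python3 go.py "(.4815,-.01,.346)"
```

```text
5.0667 [0.4921 0.2637 0.3516] yaw -11.659923209559986 F [ 0.8204  0.4226 -0.3437] op 0.364140784426627 29.98066366184503 q [ 16.7214  18.6452  84.3611  -0.0041  76.347  118.3808] tilt [ 0.0108  0.0032 -0.9999]
(.4815,-.01,.346) -> [0.1497 0.9007 0.0153]
```

Call:
step_arm(
  steps=[
    [0.015,0.08,0,0,0,0,1],
    [0.037,0.21,0,0,0,0,1],
    [0.06,0.34,0,0,0,0,1],
    [0.083,0.47,0,0,0,0,1],
    [0.105,0.6,0,0,0,0,1],
    [0.128,0.73,0,0,0,0,1],
    [0.147,0.84,0,0,0,0,1],
    [0.158,0.9,0,0,0,0,1],
  ],
)

```text
time_s: 5.73
position: [0.4807, -0.0144, 0.3448]
tcp_rot: [[0.979, -0.205, -0.001], [-0.205, -0.979, -0.001], [-0.001, 0.002, -1.0]]
force: [-0.3, 1.3, -0.4]
opening: 0.368
grasp_force: 30.0
```

Call:
step_arm(
  steps=[
    [0,0,0,0,0,0,1],
    [0,0,0,0,0,0,1],
    [0,0,0,0,0,0,1],
    [0,0,0,0,0,0,1],
  ],
)

```text
time_s: 6.07
position: [0.4813, -0.0099, 0.3451]
tcp_rot: [[0.98, -0.201, -0.001], [-0.201, -0.98, 0.001], [-0.001, -0.0, -1.0]]
force: [-0.3, -0.1, -1.0]
opening: 0.359
grasp_force: 30.0
```

```bash
python3 - <<'E'
from h import *
c=snap('side','side2'); s=read_state();p=s['position'];np.set_printoptions(precision=4,suppress=True)
tip=p-[0,0,.148]; print(p,'tip pred',tip,'px',proj(c,[tip,[.4815,-.0105,.15]]))
cv2.imwrite('pics/s2.png',cv2.resize(c['image'][110:230,270:410,::-1],None,fx=4,fy=4))
E
python3 go.py "(.4815,-.0105,.28)"
```

```text
[ 0.4814 -0.0098  0.3452] tip pred [ 0.4814 -0.0098  0.1972] px [[341.5784 159.0672]
 [340.8106 172.5825]]
6.1167 [ 0.4814 -0.0098  0.3452] yaw -11.558829829600537 F [-0.299  -0.0539 -0.4549] op 0.3593794932827953 29.981011217460036 q [-14.5038  12.4548  94.3916   0.0204  73.1894  87.0491] tilt [-0.0005  0.0005 -1.    ]
(.4815,-.0105,.28) -> [0.0011 0.0024 0.2173]
```

View pics/s2.png

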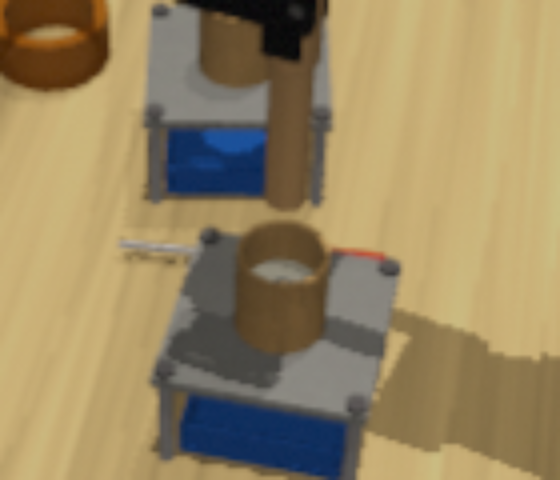

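The tip appears at (341.6,159), exactly as predicted, and is centred over the core at (340.7,172). I'll lower it to just above the plug.

Call:
step_arm(
  steps=[
    [0,0,0.05,0,0,0,1],
    [0,0,0.1,0,0,0,1],
    [0,0,0.15,0,0,0,1],
    [0,0,0.19,0,0,0,1],
    [0,0,0.22,0,0,0,1],
    [0,0,0.24,0,0,0,1],
    [0,0,0.24,0,0,0,1],
  ],
)

```text
time_s: 6.7
position: [0.481, -0.0103, 0.2723]
tcp_rot: [[0.98, -0.201, -0.002], [-0.201, -0.98, 0.001], [-0.003, -0.0, -1.0]]
force: [-0.9, 0.6, -1.2]
opening: 0.365
grasp_force: 30.0
```

Call:
step_arm(
  steps=[
    [0,0,0.01,0,0,0,1],
    [0,0,0.02,0,0,0,1],
    [0,0,0.03,0,0,0,1],
    [0,0,0.035,0,0,0,1],
    [0,0,0.04,0,0,0,1],
    [0,0,0.045,0,0,0,1],
    [0,0,0.05,0,0,0,1],
  ],
)

```text
time_s: 7.28
position: [0.4831, -0.0113, 0.2614]
tcp_rot: [[0.979, -0.202, 0.005], [-0.202, -0.979, -0.001], [0.005, -0.0, -1.0]]
force: [-2.9, 1.0, 14.9]
opening: 0.362
grasp_force: 30.0
```

The tip is pressing at 15 N. I'll continue down slowly.

Call:
step_arm(
  steps=[
    [0,0,0.01,0,0,0,1],
    [0,0,0.02,0,0,0,1],
    [0,0,0.03,0,0,0,1],
    [0,0,0.04,0,0,0,1],
    [0,0,0.05,0,0,0,1],
    [0,0,0.05,0,0,0,1],
  ],
)

```text
time_s: 7.78
position: [0.4817, -0.0111, 0.2435]
tcp_rot: [[0.979, -0.202, 0.001], [-0.202, -0.979, -0.0], [0.001, 0.0, -1.0]]
force: [-0.5, 0.5, -0.6]
opening: 0.361
grasp_force: 30.0
```

```bash
python3 go.py "(.4815,-.0105,.236)"
```

```text
7.7833 [ 0.4817 -0.0111  0.2435] yaw -11.671203908102221 F [-0.4709  0.4548 -0.5965] op 0.36080398889694215 29.983246587216854 q [-14.6361  19.5691 102.427    0.0004  57.9701  87.0348] tilt [ 0.0006 -0.0001 -1.    ]
(.4815,-.0105,.236) -> [-0.001  -0.0017  0.0249]
```

The force fell to zero after about 24 mm, so the plug has probably dropped. I'll retract and move back to the holder, then check.

Call:
step_arm(
  steps=[
    [0,0,-0.03,0,0,0,1],
    [0,0,-0.08,0,0,0,1],
    [0,0,-0.13,0,0,0,1],
    [0,0,-0.19,0,0,0,1],
    [0,0,-0.25,0,0,0,1],
    [0,0,-0.31,0,0,0,1],
    [0,0,-0.34,0,0,0,1],
    [0,0,-0.34,0,0,0,1],
  ],
)

```text
time_s: 8.45
position: [0.4829, -0.0114, 0.3478]
tcp_rot: [[0.979, -0.202, 0.005], [-0.202, -0.979, -0.001], [0.006, 0.0, -1.0]]
force: [0.4, 0.2, -1.2]
opening: 0.362
grasp_force: 30.0
```

```bash
python3 go.py "(.488,.258,.345)"
```

```text
8.45 [ 0.4829 -0.0114  0.3478] yaw -11.664628872750699 F [ 0.4409  0.1805 -1.2201] op 0.3621651059027729 29.983290620148182 q [-14.6324  12.2969  94.1622   0.0019  73.2194  87.0318] tilt [ 0.0054 -0.0014 -1.    ]
(.488,.258,.345) -> [-0.165  -0.8827  0.0083]
```

Call:
step_arm(
  steps=[
    [-0.015,-0.08,0,0,0,0,1],
    [-0.037,-0.21,0,0,0,0,1],
    [-0.06,-0.34,0,0,0,0,1],
    [-0.083,-0.47,0,0,0,0,1],
    [-0.105,-0.6,0,0,0,0,1],
    [-0.13,-0.73,0,0,0,0,1],
    [-0.15,-0.83,0,0,0,0,1],
    [-0.16,-0.881,0,0,0,0,1],
  ],
)

```text
time_s: 9.12
position: [0.487, 0.261, 0.3439]
tcp_rot: [[0.98, -0.199, -0.002], [-0.199, -0.98, 0.001], [-0.002, -0.001, -1.0]]
force: [0.1, -0.9, -1.1]
opening: 0.366
grasp_force: 30.0
```

Call:
step_arm(
  steps=[
    [0,0,0,0,0,0,1],
    [0,0,0,0,0,0,1],
    [0,0,0,0,0,0,1],
    [0,0,0,0,0,0,1],
  ],
)

```text
time_s: 9.45
position: [0.4879, 0.2562, 0.3449]
tcp_rot: [[0.979, -0.204, -0.001], [-0.204, -0.979, -0.001], [-0.001, 0.001, -1.0]]
force: [-0.1, -0.3, -1.7]
opening: 0.359
grasp_force: 30.0
```

```bash
python3 - <<'E'
from h import *
c=snap('side','side3'); t=snap('top','top3'); s=read_state();p=s['position'];np.set_printoptions(precision=4,suppress=True)
tip=p-[0,0,.148]; print(p,'px',proj(c,[tip,[.488,.258,.06]]))
r=lambda a:cv2.resize(a[:,:,::-1],None,fx=3.5,fy=3.5)
cv2.imwrite('pics/s3.png',np.hstack([r(c['image'][160:320,270:390]),r(t['image'][170:330,300:400])]))
E
python3 go.py "(.488,.258,.162)"
```

```text
[0.4882 0.2562 0.3453] px [[317.4214 247.9563]
 [317.4887 283.2674]]
9.55 [0.4882 0.2562 0.3453] yaw -11.781422998703247 F [ 0.4074 -0.0919 -1.8162] op 0.35996154250602286 29.983212249353528 q [ 16.0872  18.6294  85.4043  -0.0139  75.9925 117.872 ] tilt [-0.0004 -0.0004 -1.    ]
(.488,.258,.162) -> [-0.0015 -0.0059  0.6108]
```

View pics/s3.png

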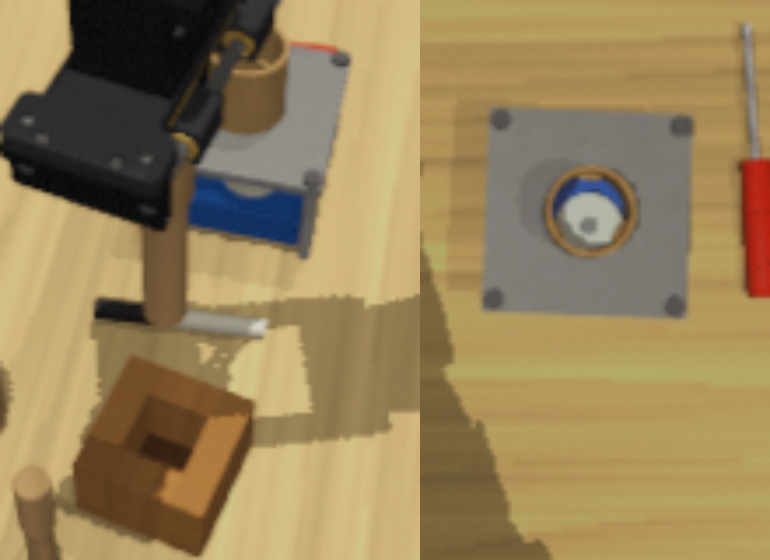

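The plug lies in the tray, seen through the bore at (590,215) in the crop. The dowel tip is over the pocket, within about 1 mm. I'll lower it now.

Call:
step_arm(
  steps=[
    [0,0,0.1,0,0,0,1],
    [0,0,0.2,0,0,0,1],
    [0,0,0.3,0,0,0,1],
    [0,0,0.4,0,0,0,1],
    [0,0,0.48,0,0,0,1],
    [0,0,0.55,0,0,0,1],
    [0,0,0.59,0,0,0,1],
    [0,0,0.61,0,0,0,1],
  ],
)

```text
time_s: 10.22
position: [0.4873, 0.2562, 0.1605]
tcp_rot: [[0.979, -0.204, -0.004], [-0.204, -0.979, -0.001], [-0.003, 0.002, -1.0]]
force: [-0.4, -0.5, -0.0]
opening: 0.36
grasp_force: 30.0
```

Call:
step_arm(
  steps=[
    [0,0,0,0,0,0,1],
    [0,0,0,0,0,0,1],
    [0,0,0.005,0,0,0,1],
    [0,0,0.007,0,0,0,1],
    [0,0,0.007,0,0,0,1],
  ],
)

```text
time_s: 10.63
position: [0.4885, 0.2576, 0.1611]
tcp_rot: [[0.979, -0.202, 0.002], [-0.202, -0.979, 0.0], [0.002, -0.001, -1.0]]
force: [-0.3, 0.2, -1.3]
opening: 0.364
grasp_force: 30.0
```

Call:
step_arm(
  steps=[
    [0,0,0.004,0,0,0,1],
    [0,0,0.004,0,0,0,1],
    [0,0,0.004,0,0,0,-1],
    [0,0,0.004,0,0,0,-1],
    [0,0,0.004,0,0,0,-1],
    [0,0,0.004,0,0,0,-1],
    [0,0,0.004,0,0,0,-1],
    [0,0,0.004,0,0,0,-1],
  ],
)

```text
time_s: 11.3
position: [0.4881, 0.2575, 0.1591]
tcp_rot: [[0.979, -0.202, 0.0], [-0.202, -0.979, 0.0], [0.0, -0.0, -1.0]]
force: [-0.5, 0.1, 0.2]
opening: 0.73
grasp_force: 0.0
```

Call:
step_arm(
  steps=[
    [0,0,0,0,0,0,-1],
    [0,0,0,0,0,0,-1],
    [0,0,0,0,0,0,-1],
    [0,0,0,0,0,0,-1],
    [0,0,0,0,0,0,-1],
    [0,0,0,0,0,0,-1],
    [0,0,0,0,0,0,-1],
    [0,0,0,0,0,0,-1],
  ],
)

```text
time_s: 11.97
position: [0.488, 0.2575, 0.1591]
tcp_rot: [[0.979, -0.202, -0.0], [-0.202, -0.979, -0.0], [-0.0, 0.0, -1.0]]
force: [0.7, 0.2, -1.1]
opening: 0.993
grasp_force: 0.0
```

Released. I'll go straight up, then sideways so the view is clear.

Call:
step_arm(
  steps=[
    [0,0,-0.05,0,0,0,-1],
    [0,0,-0.13,0,0,0,-1],
    [0,0,-0.22,0,0,0,-1],
    [0,0,-0.32,0,0,0,-1],
    [0,0,-0.42,0,0,0,-1],
    [0,0,-0.52,0,0,0,-1],
    [0,0,-0.6,0,0,0,-1],
    [0,0,-0.62,0,0,0,-1],
  ],
)

```text
time_s: 12.63
position: [0.49, 0.2582, 0.3498]
tcp_rot: [[0.979, -0.202, 0.009], [-0.202, -0.979, 0.003], [0.008, -0.004, -1.0]]
force: [0.1, 0.0, 0.5]
opening: 0.999
grasp_force: 0.0
```

Call:
step_arm(
  steps=[
    [0,0.1,0,0,0,0,-1],
    [0,0.2,0,0,0,0,-1],
    [0,0.3,0,0,0,0,-1],
    [0,0.4,0,0,0,0,-1],
    [0,0.5,0,0,0,0,-1],
    [0,0.58,0,0,0,0,-1],
    [0,0.6,0,0,0,0,-1],
    [0,0.6,0,0,0,0,-1],
  ],
)

```text
time_s: 13.3
position: [0.451, 0.0801, 0.3444]
tcp_rot: [[0.979, -0.205, -0.001], [-0.205, -0.979, 0.0], [-0.002, 0.0, -1.0]]
force: [0.8, 0.5, -1.2]
opening: 0.999
grasp_force: 0.0
```

Call:
step_arm(
  steps=[
    [0,0,0,0,0,0,-1],
    [0,0,0,0,0,0,-1],
    [0,0,0,0,0,0,-1],
    [0,0,0,0,0,0,-1],
  ],
)

```text
time_s: 13.63
position: [0.4518, 0.0822, 0.3449]
tcp_rot: [[0.98, -0.201, -0.0], [-0.201, -0.98, 0.0], [-0.0, -0.0, -1.0]]
force: [0.2, 0.4, 0.4]
opening: 0.999
grasp_force: 0.0
```

```bash
python3 - <<'E'
from h import *
c=snap('side','side4'); cv2.imwrite('pics/s4.png',cv2.resize(c['image'][150:350,220:420,::-1],None,fx=3,fy=3))
print(proj(c,[[.488,.258,.19],[.488,.258,.06]]))
E
```

```text
[[317.33705197 250.72939036]
 [317.4887463  283.26738756]]
```

View pics/s4.png

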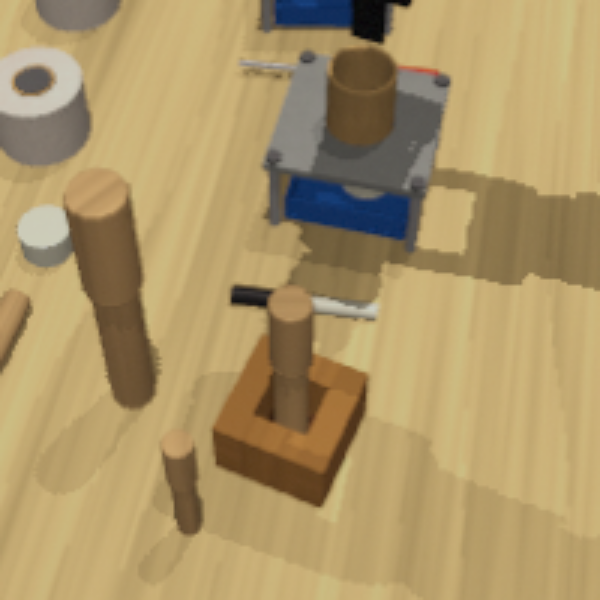

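The dowel stands upright in the middle of its pocket (head at (291,303) in the crop), the plug is in the tray, and the gripper is clear of everything.

```bash
python3 -c "
from rig import *
print(hand_in())"
```

```text
the job is handed in; nothing more can be done
None
```

The plug was pushed out of the core into its tray, the dowel is back upright and released in its holder, and the job is handed in at about 14 s; the hand-in call returned no verdict.

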